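Lock the travel stop with its second nut

TASK

On the stop spindle whose two nuts still stand apart, run the upper hex nut down by turning it clockwise and tighten it firmly against the lower nut so that the pair is locked. The lower nut sets the travel: it must keep its place and not be dragged round, so do not overtighten. Leave the other spindle, which is already locked and capped, and everything else on the bench alone, and let go at the end.

Things in the scene. Friction and masses are not known exactly. Their poses are not given: they have to be found in the camera images.
- unit: The open stop spindle, fixed to the bench: aluminium base plate 80 x 80 x 16 mm, a round boss 52 mm wide up to 28 mm, and an upright steel threaded spindle 20 mm thick with its top 112 mm above the bench. Origin: underside of the plate on the spindle axis, z up. It stands rigidly.
- lock_nut: The upper, larger steel hex nut on the open spindle: 36 mm across flats, 42 mm across corners, 22 mm high. Origin: centre of its underside, on the spindle axis, z up, 68 to 74 mm above the bench at the start; its x axis is square to one pair of flats (flats at every 60 degrees). It starts 2.4 to 5 rad of turn above the lower nut. It can only be turned, not pushed along the thread.
- lock_nut_top (a point): Centre of the upper nut's top face, 22 mm above its origin. Once the nut meets the lower one the torque jumps to 0.3 N m and climbs some 0.4 N m for each 0.1 rad, and the nut stays where it is left. A spring face in its underside presses on the lower nut; the pair is locked (over 2 N) when tightened to about 0.42 N m; 0.5 to 0.65 N m is right.
- spindle_top (a point): Centre of the open spindle's top end, 112 mm above the bench. Right-hand thread of 8 mm per turn, the same for both nuts: clockwise from above (yaw falling) moves a nut down 1.27 mm per rad. The upper nut runs down with a light drag of about 0.05 N m.
- stop_nut: The lower, smaller steel hex nut on the same spindle: 30 mm across flats (35 mm across corners), 16 mm high, so it lies inside the outline of the upper nut. Origin: centre of its underside, on the spindle axis, z up, 48 to 52 mm above the bench; x axis square to a pair of flats. Its face is not true: the heights tell only within about 1 mm where the nuts meet. It is stiff and stays put until about 0.75 N m acts on it, then it is dragged round with the upper nut.
- stop_nut_corner (a point): A corner of the lower nut's top face, 17 mm off the spindle axis along the nut's y axis.
- done_unit: A second, like spindle fixed to the bench, its two nuts already locked with no gap (lower 50 to 66 mm, upper 66 to 88 mm above the bench) and a domed black cap, 28 mm wide, over its end up to 124 mm. Origin as for the open one. It may stand on either side; leave alone.
- screwdriver: A loose screwdriver, 170 mm long, lying between the two spindles; leave alone.
- wrench: A loose steel spanner, 170 mm long, lying on the near right of the bench; leave alone.
- oil_can: A small white bottle, 44 mm wide, 110 mm tall, standing to the left; leave alone.
- parts_tray: A clear divided tray, fixed to the bench, 130 x 100 x 30 mm, on the left; leave alone.
- profile: An aluminium profile, 30 x 200 x 30 mm, fixed beyond the spindles; leave alone.
- cylinder_unit: A loose small pneumatic cylinder, 32 mm square, 140 mm long with its rod, on the right; leave alone.
- spare_bush: A loose steel bush, 36 mm wide, 25 mm high, standing beyond and left of the spindles; leave alone.

How it is judged:
On the way, in this order (a step that is already met when the one before it is completed fails the run):
1. the upper nut has been run down to less than 2 mm above the lower nut (z of lock_nut in the frame of stop_nut below 0.018 m).
2. the upper nut is tightened against the lower one (pressed on it by over 2 N) (contact force between lock_nut and stop_nut above 2 N), for 0.2 s.
At the end, for the whole second after the job is handed in: The upper nut is at rest and pressed against the lower nut with more than 2 N (tightened to about 0.42 N m or more), and the lower nut's corner is within 2 mm of where it was at the start (contact force between lock_nut and stop_nut above 2 N and distance of stop_nut_corner from where it was at the start of the episode below 0.002 m and angular speed of lock_nut below 0.1 rad/s); the robot touches nothing.
It fails at once if the lower nut is dragged round (its corner moves more than 2 mm, about 7 degrees) (distance of stop_nut_corner from where it was at the start of the episode above 0.002 m).
It fails at once if the robot presses on the finished spindle with more than 3 N (contact force between the arm and done_unit above 3 N).
It fails at once if the fingers press on the finished spindle with more than 3 N (contact force between the fingers and done_unit above 3 N).
It fails at once if a loose bystander is moved by more than 20 mm (distance of any of screwdriver, wrench, oil_can, cylinder_unit, spare_bush from where it was at the start of the episode above 0.02 m).
It also fails if it takes over 70 s, if anything falls off the work surface, if the arm or the gripper's body presses on something with over 40 N, if the wrist force passes 120 N, or if a joint passes its speed limit or range.

ROBOT

A 6-joint arm with a two-finger parallel gripper is mounted at the origin on the work surface. World frame = base frame: x ahead of the robot, y to its left, z up, the work surface at z = 0. Lengths are in m, angles in rad, forces in N, time in s.
With the tool pointing down it reaches from about 0.25 to 0.725 m from the base axis. Payload 4 kg.
Tool frame: the origin (TCP) lies midway between the tips of the shut fingers; the grasp point (between the pads) lies 19 mm behind it; z points along the fingers, y is the line along which they close (so a half turn about z gives the same grasp; the last joint's range is limited). The gripper opens to 85 mm and grips with 20 to 120 N. Pads are 22 mm wide; open, the fingers measure 114 mm over their backs; the gripper's body (76 mm by 85 mm) begins 54 mm behind the grasp point. The pads swing forward as they close: fully open they stand 13 mm farther back than shut.
Start: joints at [-1.144, 0.241, 0.005, 1.335, 0, 1.571], TCP at [0.207, -0.455, 0.231] pointing down, gripper open.
Joint ranges: [-2.72, 2.72], [-1.05, 1.87], [-1.09, 1.28], [-1.99, 2.15], [-1.42, 1.44], [-3.14, 3.14]. Speed limits (rad/s): [2.79, 2.79, 3.14, 3.14, 3.14, 3.14].

INTERFACE

Orientations are given as a unit quaternion [x, y, z, w].
In Python, from workcell import monitor, vision, job gives the robot as it stands.
- The arm moves only by the tool move_arm, never from a script. Its argument "moves" is a list that holds one entry, the list of rows, each a list of 5 numbers: the shift along the world's x, y, z in m, then the turn about the world's z in degrees, then the opening in per cent of the stroke, from 0 (shut) to 100 (fully open). In form: [[[x, y, z, turn, gripper], ...]]. A call has 1 to 5 rows; each row is the pose to reach, as a shift and turn from the pose commanded when the call began; what a row does not reach only later rows make up. A row lasts 1/8 s, in which the tool goes at most 62.5 mm and 10.7 degrees, less where a joint would pass 70% of its speed; a pose out of reach is approached as far as the arm can. A call with a gripper value outside its range is refused whole. The fingers move at their own pace and stop on an object; the grip force is fixed at half the most. Time passes only in rows, so rows that repeat a pose let the fingers close. It gives the time, the measured TCP pose, the force, the opening and the grip force at its end, in the units of the state.
- monitor.get_obs(): the state, without advancing time (a new reading comes with each control period).
- vision.camera(name): name is "scene" or "top" or "wrist"; returns a dict with "color" (400x640x3 uint8, red, green, blue), "camera_matrix" (3x3 intrinsics, pixels), "eye" and "attitude" of the camera in the world; the wrist camera has in their place "hand_eye" (4x4, takes a point from camera to tool coordinates, whose origin is the TCP and whose axes are the flange's). Camera axes: x right, y up, looking along -z (the intrinsics and any distortion apply to the point x, -y, -z); pixel columns grow to the right and rows downward; lengths in m; the calibration is good to about 2 mm. A picture is of the moment at which its call begins: read the wrist's pose just before it. There is no depth.
- job.job_done(): hands the job in; it is judged then, once.
The state is a dict: "clock": time; "joint_pos": joint angles; "joint_vel": joint speeds; "tau": joint torques, N m; "eef_pos": TCP position; "tool_rot": TCP orientation; "ft_force": force on the tool from outside, world axes, zero at the start; "ft_torque": the same for the moment, N m; "grip_width": finger opening in m; "grasp_force": force on a finger pad.
Only numpy, scipy, OpenCV 4.12 (cv2) and the standard library are available. Lean on these libraries where they do the work, as an engineer would, in place of code of your own. Each camera call takes 0.05 s, during which the arm holds its last target. There are 200 camera calls.

## Working session

There is one attempt and no reset: what is moved stays moved. The work goes in short steps, Python scripts to look and compute and a tool call to move; the robot and the scene stay as the last step left them, time stands still between calls to the robot, and variables do not carry over. Pictures are saved under pics/ and viewed, at most 10 in all, crops included, and the job is handed in when it is done.

Besides the shell and the picture viewer there is one more tool, called as a command line: name --argument value ..., lists and objects as JSON in quotes. move_arm: Moves the arm, as the interface text tells. Its arguments: {"type":"object","properties":{"moves":{"type":"array","items":{"type":"array","items":{"type":"array","items":{"type":"number"}}}}},"required":["moves"]}

```bash
mkdir -p pics; python3 - <<'E'
from workcell import monitor, vision
import cv2,numpy as np
o=monitor.get_obs(); print({k:np.round(v,4).tolist() for k,v in o.items()})
for n in("scene","top"):
    c=vision.camera(n); cv2.imwrite(f"pics/{n}0.png",c["color"][:,:,::-1]); print(n,c["camera_matrix"],c["eye"],c["attitude"],[k for k in c])
E
```

```text
{'clock': 0.0, 'joint_pos': [-1.144, 0.2414, 0.0037, 1.3352, -0.0, 1.5708], 'joint_vel': [0.0011, -0.0008, 0.0006, -0.0007, 0.0008, 0.0008], 'tau': [0.0002, -37.2318, 25.2409, 0.0171, -0.0002, 0.0], 'eef_pos': [0.2067, -0.4546, 0.2304], 'tool_rot': [0.9773, 0.2118, -0.0002, -0.001], 'ft_force': [0.1512, -0.1119, -0.2364], 'ft_torque': [-0.0143, 0.0035, -0.0012], 'grasp_force': 0.0, 'grip_width': 0.0852}
scene [[434.55191887   0.         315.18581728]
 [  0.         434.55191887 205.31923028]
 [  0.           0.           1.        ]] [1.20371633 0.69198232 0.73822015] [0.17543296 0.44270182 0.81870907 0.32086419] ['color', 'camera_matrix', 'eye', 'attitude']
top [[468.46724234   0.         322.84172455]
 [  0.         468.46724234 196.53875564]
 [  0.           0.           1.        ]] [ 0.41119499 -0.00181381  1.48401896] [ 0.04208472 -0.03905588 -0.70348433  0.70838782] ['color', 'camera_matrix', 'eye', 'attitude']
```

View pics/scene0.png

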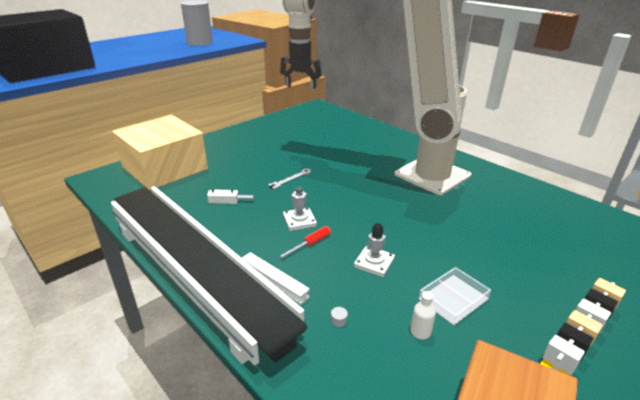

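View pics/top0.png

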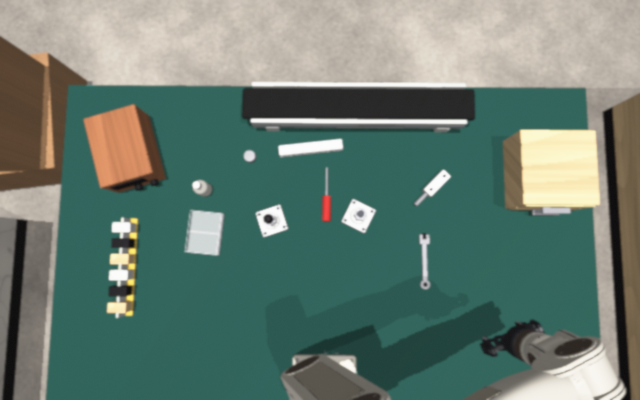

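The scene shot shows the open spindle at about (299,195), and the top shot shows it at (359,215). The capped spindle is at (377,235) in the scene shot and (270,220) in the top shot, so it stands on the left (+y).

```bash
cat > h.py <<'E'
import numpy as np,cv2
from scipy.spatial.transform import Rotation as R
def ray(c,u,v,eye=None,rot=None):
    K=np.array(c["camera_matrix"]); d=np.linalg.inv(K)@[u,v,1]; d=np.array([d[0],-d[1],-d[2]])
    if eye is None: eye=np.array(c["eye"]); rot=R.from_quat(c["attitude"]).as_matrix()
    return np.array(eye),rot@d
def plane(c,u,v,z,**k):
    e,d=ray(c,u,v,**k); return e+d*(z-e[2])/d[2]
def proj(c,p,eye=None,rot=None):
    if eye is None: eye=np.array(c["eye"]); rot=R.from_quat(c["attitude"]).as_matrix()
    q=rot.T@(np.array(p)-eye); K=np.array(c["camera_matrix"]); q=K@[q[0],-q[1],-q[2]]; return q[:2]/q[2]
E
python3 - <<'E'
from h import *
from workcell import vision
t=vision.camera("top"); s=vision.camera("scene")
for name,(x0,x1,y0,y1) in dict(open=(338,382,193,237),done=(250,294,198,242)).items():
    im=t["color"][y0:y1,x0:x1].astype(int); m=((im[:,:,0]>110)).astype(np.uint8)
    n,l,st,_=cv2.connectedComponentsWithStats(m); k=1+st[1:,4].argmax()
    cs,_=cv2.findContours((l==k).astype(np.uint8),0,2); r=cv2.minAreaRect(cs[0]); u=r[0][0]+x0,r[0][1]+y0
    P=plane(t,*u,.016); b=[plane(t,a+x0,c+y0,.016) for a,c in cv2.boxPoints(r)]
    print(name,u,r,P,np.linalg.norm(b[0]-b[1]),np.linalg.norm(b[1]-b[2]), "scene proj base/top",proj(s,[P[0],P[1],.016]),proj(s,[P[0],P[1],.112]),"top proj",proj(t,[P[0],P[1],.112]))
a=cv2.resize(t["color"][185:245,330:390],(400,400),interpolation=3); b=cv2.resize(s["color"][175:235,270:330],(400,400),interpolation=3)
cv2.imwrite("pics/crop1.png",np.hstack([a,b])[:,:,::-1])
E
```

```text
open (358.3000011444092, 215.39999771118164) ((20.30000114440918, 22.39999771118164), (27.72724151611328, 27.280027389526367), 26.56505012512207) [ 0.52161822 -0.10663405  0.016     ] 0.0861904689693215 0.08701259269772364 scene proj base/top [299.4016666  215.99291078] [298.83150951 187.83679068] top proj [360.63223313 212.9609413 ]
done (271.25000381469727, 220.25) ((21.250003814697266, 22.25), (27.195587158203125, 27.51181411743164), 71.56505584716797) [0.5044925  0.16642303 0.016     ] 0.0863001940400898 0.08580623556377169 scene proj base/top [374.43796904 257.78655628] [377.48484208 227.52470453] top proj [267.54336446 218.14624872]
```

View pics/crop1.png

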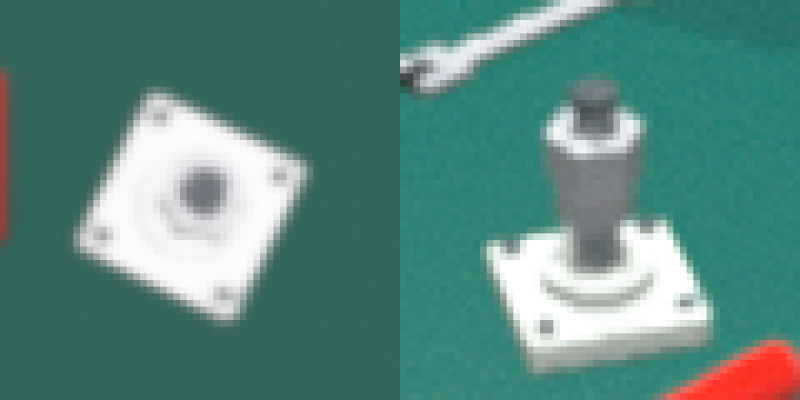

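move_arm --moves '[[[0.031,0.035,0.01,10,100],[0.063,0.07,0.02,20,100],[0.094,0.104,0.03,30,100],[0.126,0.139,0.04,40,100],[0.157,0.174,0.05,50,100]]]'

```text
clock: 0.82
eef_pos: [0.3648, -0.2799, 0.2815]
tool_rot: [0.795, 0.607, 0.0, -0.0]
ft_force: [0.5, -0.1, -1.0]
grip_width: 0.0854
grasp_force: 0.0
```

move_arm --moves '[[[0.031,0.035,0.01,10,100],[0.063,0.07,0.02,20,100],[0.094,0.104,0.03,30,100],[0.126,0.139,0.04,40,100],[0.157,0.174,0.05,50,100]]]'

```text
clock: 1.45
eef_pos: [0.5218, -0.1059, 0.3314]
tool_rot: [0.463, 0.886, -0.0, -0.0]
ft_force: [-0.1, -0.6, 0.8]
grip_width: 0.0857
grasp_force: 0.0
```

move_arm --moves '[[[0,0,0,10,100],[0,0,0,20,100],[0,0,0,30,100],[0,0,0,30,100],[0,0,0,30,100]]]'

```text
clock: 2.08
eef_pos: [0.5209, -0.1072, 0.3312]
tool_rot: [0.222, 0.975, -0.0, -0.0]
ft_force: [0.1, -0.5, 0.2]
grip_width: 0.0851
grasp_force: 0.0
```

```bash
python3 - <<'E'
from h import *
from workcell import vision,monitor
o=monitor.get_obs(); w=vision.camera("wrist")
print({k:np.round(v,4).tolist() for k,v in o.items()}); print(w["hand_eye"],w["camera_matrix"])
cv2.imwrite("pics/w1.png",w["color"][:,:,::-1])
E
```

```text
{'clock': 2.075, 'joint_pos': [-0.2029, 0.2901, 0.3277, 1.6087, 0.0, 0.2455], 'joint_vel': [0.002, -0.0037, 0.0019, 0.0005, -0.0012, -0.0097], 'tau': [0.0401, -40.1298, 25.8104, 0.0025, 0.0017, 0.0057], 'eef_pos': [0.5209, -0.1072, 0.3312], 'tool_rot': [0.2223, 0.975, -0.0, -0.0002], 'ft_force': [0.0732, -0.4907, 0.2139], 'ft_torque': [-0.0569, -0.0003, 0.0276], 'grasp_force': 0.0, 'grip_width': 0.0851}
[[ 2.24102123e-04  9.51021545e-01  3.09124523e-01  7.92934701e-02]
 [ 9.99999952e-01 -2.79586894e-04  1.35191628e-04  9.17914229e-06]
 [ 2.14997316e-04  3.09124478e-01 -9.51021562e-01 -1.43396062e-01]
 [ 0.00000000e+00  0.00000000e+00  0.00000000e+00  1.00000000e+00]] [[317.50875774   0.         323.78049761]
 [  0.         317.50875774 200.93706654]
 [  0.           0.           1.        ]]
```

View pics/w1.png

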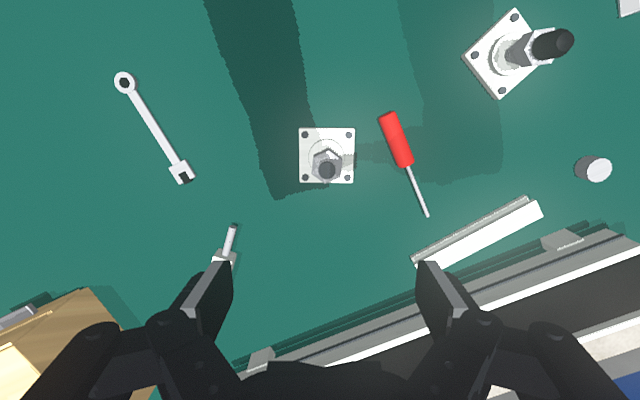

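The wrist view shows the open spindle's nut near (328,163), with the fingers to either side and nothing in the way. I'll go lower for a close measurement.

move_arm --moves '[[[0,0,-0.05,0,100],[0,0,-0.1,0,100],[0,0,-0.15,0,100],[0,0,-0.18,0,100],[0,0,-0.18,0,100]]]'

```text
clock: 2.75
eef_pos: [0.5188, -0.1068, 0.1488]
tool_rot: [0.222, 0.975, -0.0, -0.003]
ft_force: [-0.2, 0.2, 0.8]
grip_width: 0.0855
grasp_force: 0.0
```

```bash
cat >> h.py <<'E'
def wristpose(o,w):
    T=np.array(w["hand_eye"]); Rt=R.from_quat(o["tool_rot"]).as_matrix()
    return dict(eye=np.array(o["eef_pos"])+Rt@T[:3,3], rot=Rt@T[:3,:3])
E
python3 - <<'E'
from h import *
from workcell import vision,monitor
o=monitor.get_obs(); w=vision.camera("wrist"); wp=wristpose(o,w)
print(o["eef_pos"],o["ft_torque"]); np.savez("w2.npz",img=w["color"],K=w["camera_matrix"],**wp)
for p in ([.5216,-.1066,.112],[.5216,-.1066,.093],[.5216,-.1066,.016]): print(proj(w,p,**wp))
c=proj(w,[.5216,-.1066,.09],**wp).astype(int)
x0,y0=c[0]-60,c[1]-60; print("crop",x0,y0)
cv2.imwrite("pics/w2.png",cv2.resize(w["color"][y0:y0+120,x0:x0+120],(600,600),interpolation=cv2.INTER_CUBIC)[:,:,::-1])
E
```

```text
[ 0.51876178 -0.10680141  0.14884199] [ 0.02602677 -0.04658116 -0.04835774]
[326.16475495 236.8715531 ]
[326.01253681 225.32422388]
[325.59144339 193.37990705]
crop 265 163
```

View pics/w2.png

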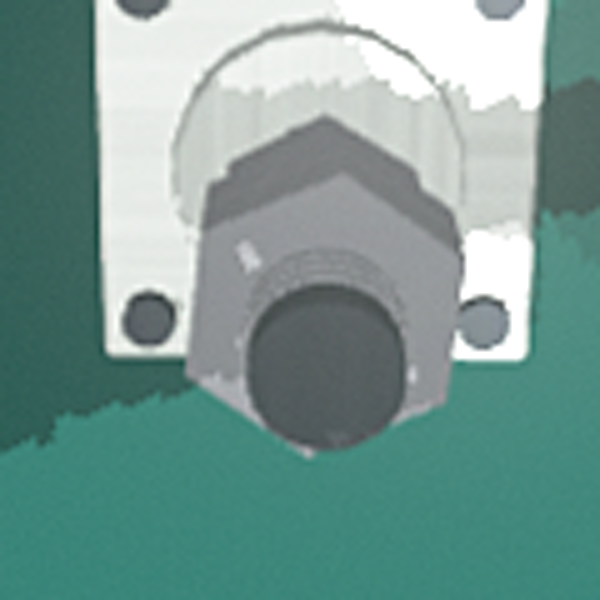

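The close view shows the nut's top corners at crop positions (344,175), (462,240), (447,403), (310,457), (186,374) and (204,232). The spindle's end is centred at (327,366).

```bash
python3 - <<'E'
from h import *
from scipy.optimize import least_squares
d=np.load("w2.npz"); w=dict(camera_matrix=d["K"]); wp=dict(eye=d["eye"],rot=d["rot"])
c=np.array([(344,175),(462,240),(447,403),(310,457),(186,374),(204,232)])/5+[265,163]
print("spindle top",plane(w,327/5+265,366/5+163,.112,**wp))
for z in (.09,.093,.096):
    P=np.array([plane(w,*u,z,**wp) for u in c]); m=P.mean(0); q=P-m
    a=np.degrees(np.arctan2(q[:,1],q[:,0])); print(z,m,np.hypot(q[:,0],q[:,1]).round(4),"corner ang mod60",(a%60).round(1))
E
```

```text
spindle top [ 0.52232278 -0.10403959  0.112     ]
0.09 [ 0.52445208 -0.104845    0.09      ] [0.0204 0.0215 0.0216 0.0216 0.0212 0.0205] corner ang mod60 [27.7 35.3 26.8 29.  28.7 28. ]
0.093 [ 0.52332266 -0.10436905  0.093     ] [0.0201 0.0212 0.0212 0.0213 0.0209 0.0202] corner ang mod60 [27.7 35.3 26.8 29.  28.7 28. ]
0.096 [ 0.52219323 -0.1038931   0.096     ] [0.0198 0.0208 0.0209 0.021  0.0206 0.0199] corner ang mod60 [27.7 35.3 26.8 29.  28.7 28. ]
```

move_arm --moves '[[[0.0018,0.0025,0,10,100],[0.0018,0.0025,0,20,100],[0.0018,0.0025,0,30,100],[0.0018,0.0025,0,40,100],[0.0018,0.0025,0,50,100]]]'

```text
clock: 3.42
eef_pos: [0.5245, -0.105, 0.1541]
tool_rot: [-0.214, 0.977, -0.001, 0.002]
ft_force: [0.0, -0.4, -0.3]
grip_width: 0.0854
grasp_force: 0.0
```

move_arm --moves '[[[0,0,0,10,100],[0,0,0,20,100],[0,0,0,30,100],[0,0,0,40,100],[0,0,0,50,100]]]'

```text
clock: 4.05
eef_pos: [0.5245, -0.105, 0.1541]
tool_rot: [-0.607, 0.795, -0.002, 0.002]
ft_force: [-0.4, -0.2, -0.0]
grip_width: 0.0851
grasp_force: 0.0
```

move_arm --moves '[[[0,0,0,10,100],[0,0,0,20,100],[0,0,0,30,100],[0,0,0,40,100],[0,0,0,50,100]]]'

```text
clock: 4.68
eef_pos: [0.5245, -0.105, 0.1541]
tool_rot: [0.886, -0.464, 0.002, -0.001]
ft_force: [-0.1, 0.3, 0.5]
grip_width: 0.0854
grasp_force: 0.0
```

move_arm --moves '[[[0,0,0,10,100],[0,0,0,20,100],[0,0,0,24.7,100],[0,0,0,24.7,100],[0,0,0,24.7,100]]]'

```text
clock: 5.3
eef_pos: [0.5236, -0.1048, 0.1526]
tool_rot: [0.964, -0.267, 0.001, -0.0]
ft_force: [-0.4, -1.4, 0.7]
grip_width: 0.0854
grasp_force: 0.0
```

```bash
python3 - <<'E'
from h import *
from workcell import vision,monitor
o=monitor.get_obs(); w=vision.camera("wrist"); wp=wristpose(o,w)
print(o["eef_pos"],o["joint_pos"],o["ft_torque"],o["ft_force"],R.from_quat(o["tool_rot"]).as_matrix()[:,0]); np.savez("w3.npz",img=w["color"],K=w["camera_matrix"],**wp)
c=proj(w,[.5216,-.105,.09],**wp).astype(int)
x0,y0=c[0]-60,c[1]-60; print("crop",x0,y0)
cv2.imwrite("pics/w3.png",cv2.resize(w["color"][y0:y0+120,x0:x0+120],(600,600),interpolation=cv2.INTER_CUBIC)[:,:,::-1])
E
```

```text
[ 0.52363634 -0.10480528  0.15264582] [-1.97551197e-01  3.51624258e-01 -5.17407069e-02  1.16498869e+00
  2.17936784e-05 -2.79939304e+00] [0.00211882 0.01997012 0.01243343] [-0.40315674 -1.39208822  0.7234531 ] [ 0.85783403 -0.5139217   0.00229373]
crop 265 160
```

View pics/w3.png

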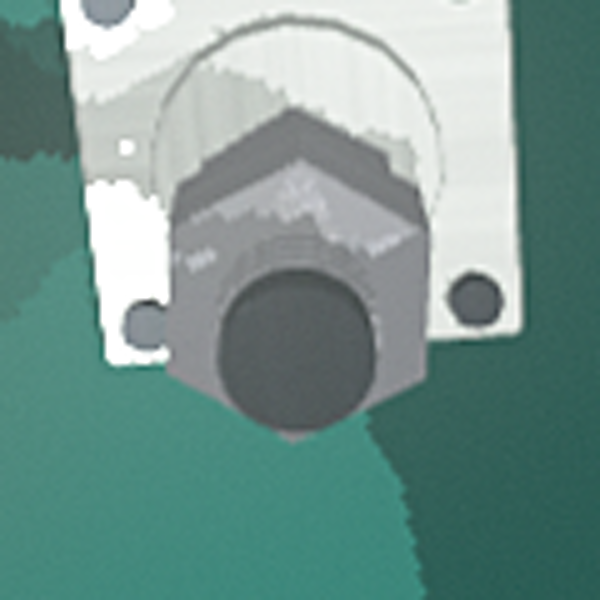

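The hex now shows vertical flats left and right in the crop, so the jaws are square to a pair of flats. The corners are at (301,160), (429,228), (427,379), (294,440), (167,374) and (175,224). The spindle end is centred at (297,351).

```bash
python3 - <<'E'
from h import *
from workcell import monitor
d=np.load("w3.npz"); w=dict(camera_matrix=d["K"]); wp=dict(eye=d["eye"],rot=d["rot"])
c=np.array([(301,160),(429,228),(427,379),(294,440),(167,374),(175,224)])/5+[265,160]
print("spindle top",plane(w,297/5+265,351/5+160,.112,**wp))
for z in (.09,.093,.096):
    P=np.array([plane(w,*u,z,**wp) for u in c]); m=P.mean(0); q=P-m
    a=np.degrees(np.arctan2(q[:,1],q[:,0])); print(z,m,np.hypot(q[:,0],q[:,1]).round(4),"corner ang mod60",(a%60).round(1))
o=monitor.get_obs();print(o["eef_pos"],np.degrees(2*np.arctan2(o["tool_rot"][1],o["tool_rot"][0])))
E
```

```text
spindle top [ 0.52355881 -0.10523385  0.112     ]
0.09 [ 0.52158258 -0.10437584  0.09      ] [0.0207 0.021  0.0215 0.0211 0.0215 0.0205] corner ang mod60 [28.3 30.8 26.7 27.3 29.1 24.8]
0.093 [ 0.52259312 -0.10497171  0.093     ] [0.0204 0.0207 0.0212 0.0207 0.0212 0.0203] corner ang mod60 [28.3 30.8 26.7 27.3 29.1 24.8]
0.096 [ 0.52360366 -0.10556758  0.096     ] [0.0201 0.0204 0.0209 0.0204 0.0209 0.02  ] corner ang mod60 [28.3 30.8 26.7 27.3 29.1 24.8]
[ 0.5233792  -0.104764    0.15226547] -30.9090217555741
```

move_arm --moves '[[[0,0,-0.03,-0.6,100],[0,0,-0.06,-0.6,100],[0,0,-0.076,-0.6,100],[0,0,-0.076,-0.6,100],[0,0,-0.076,-0.6,100]]]'

```text
clock: 5.98
eef_pos: [0.5235, -0.1048, 0.0762]
tool_rot: [0.963, -0.271, 0.001, -0.0]
ft_force: [-0.4, -0.6, 0.9]
grip_width: 0.086
grasp_force: 0.0
```

```bash
cat > st.py <<'E'
from workcell import monitor
import numpy as np
o=monitor.get_obs(); q=o["tool_rot"]
print("t",round(o["clock"],2),"pos",np.round(o["eef_pos"],4),"yaw",round(np.degrees(2*np.arctan2(q[1],q[0])),2),"j6",round(np.degrees(o["joint_pos"][5]),1),"F",np.round(o["ft_force"],1),"T",np.round(o["ft_torque"],3),"tau6",round(o["tau"][5],3),"w",round(o["grip_width"],4),"g",o["grasp_force"])
E
python3 st.py
```

```text
t 5.97 pos [ 0.5235 -0.1048  0.0762] yaw -31.47 j6 -159.9 F [-0.4 -0.6  0.9] T [0.008 0.027 0.039] tau6 0.003 w 0.086 g 0.0
```

move_arm --moves '[[[-0.0005,0,-0.001,0,0],[-0.0005,0,-0.001,0,0],[-0.0005,0,-0.001,0,0],[-0.0005,0,-0.001,0,0],[-0.0005,0,-0.001,0,0]]]'

```text
clock: 6.6
eef_pos: [0.5227, -0.1045, 0.075]
tool_rot: [0.963, -0.271, 0.0, -0.0]
ft_force: [-0.1, 1.0, 6.0]
grip_width: 0.0344
grasp_force: 64.3
```

```bash
python3 st.py
```

```text
t 6.6 pos [ 0.5227 -0.1045  0.075 ] yaw -31.44 j6 -159.9 F [-0.1  1.   6. ] T [ 0.313  0.171 -0.018] tau6 -0.047 w 0.0344 g 64.33705721050501
```

move_arm --moves '[[[0,0,-0.0002,-8,0],[0,0,-0.0004,-16,0],[0,0,-0.0006,-24,0],[0,0,-0.0008,-32,0],[0,0,-0.0009,-40,0]]]'

```text
clock: 7.22
eef_pos: [0.5229, -0.1043, 0.0741]
tool_rot: [0.811, -0.586, 0.0, -0.001]
ft_force: [-0.5, 2.3, 5.2]
grip_width: 0.0343
grasp_force: 64.3
```

```bash
python3 st.py; python3 - <<'E'
from h import *
from workcell import vision
s=vision.camera("wrist")["color"]
cv2.imwrite("pics/w4.png",s[:,:,::-1])
E
```

```text
t 7.22 pos [ 0.5229 -0.1043  0.0741] yaw -71.68 j6 -119.6 F [-0.5  2.3  5.2] T [0.44  0.068 0.034] tau6 -0.877 w 0.0343 g 64.26436020818073
```

View pics/w4.png

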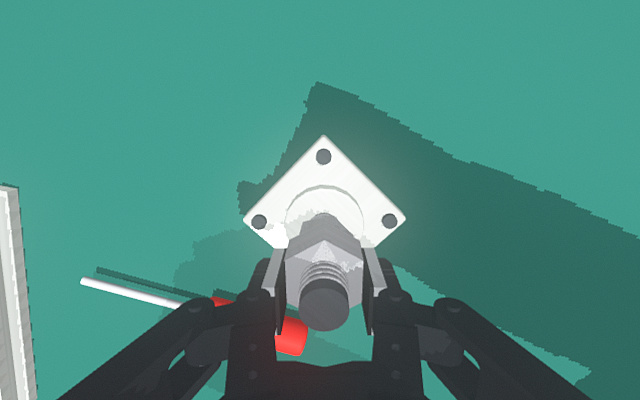

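The nut, at about (325,255), sits square between the pads at x≈285 and 365 and has turned with the hand. I'll keep running it down.

move_arm --moves '[[[0,0,-0.0002,-8,0],[0,0,-0.0004,-16,0],[0,0,-0.0006,-24,0],[0,0,-0.0008,-32,0],[0,0,-0.0009,-40,0]]]'

```text
clock: 7.9
eef_pos: [0.5233, -0.1043, 0.0732]
tool_rot: [-0.562, 0.827, -0.0, 0.001]
ft_force: [0.0, 2.4, 5.1]
grip_width: 0.0342
grasp_force: 64.2
```

move_arm --moves '[[[0,0,-0.0002,-8,0],[0,0,-0.0004,-16,0],[0,0,-0.0006,-24,0],[0,0,-0.0008,-32,0],[0,0,-0.0009,-40,0]]]'

```text
clock: 8.52
eef_pos: [0.5235, -0.1045, 0.0724]
tool_rot: [-0.245, 0.97, -0.0, 0.001]
ft_force: [0.6, 0.6, 5.1]
grip_width: 0.0345
grasp_force: 64.1
```

```bash
python3 st.py
```

```text
t 8.53 pos [ 0.5235 -0.1045  0.0724] yaw 208.32 j6 -39.6 F [0.6 0.6 5.1] T [ 0.319 -0.145  0.045] tau6 -0.876 w 0.0345 g 64.13790748512838
```

move_arm --moves '[[[0,0,-0.0001,-6,0],[0,0,-0.0003,-13,0],[0,0,-0.0003,-13,0]]]'

```text
clock: 8.9
eef_pos: [0.5235, -0.1046, 0.0721]
tool_rot: [-0.136, 0.991, -0.0, 0.001]
ft_force: [1.3, 1.8, 4.3]
grip_width: 0.0344
grasp_force: 64.3
```

```bash
python3 st.py
```

```text
t 8.9 pos [ 0.5235 -0.1046  0.0721] yaw 195.64 j6 -27.0 F [1.3 1.8 4.3] T [ 0.392 -0.321 -0.06 ] tau6 0.19 w 0.0344 g 64.28809199016541
```

move_arm --moves '[[[0,0,-0.0001,-3,0],[0,0,-0.0001,-5,0],[0,0,-0.0001,-5,0]]]'

```text
clock: 9.28
eef_pos: [0.5235, -0.1046, 0.0719]
tool_rot: [-0.093, 0.996, -0.0, 0.001]
ft_force: [1.7, 1.7, 6.3]
grip_width: 0.0345
grasp_force: 64.3
```

```bash
python3 st.py
```

```text
t 9.28 pos [ 0.5235 -0.1046  0.0719] yaw 190.67 j6 -22.0 F [1.7 1.7 6.3] T [ 0.4   -0.419  0.016] tau6 0.023 w 0.0345 g 64.28576524369419
```

move_arm --moves '[[[0,0,-0.0001,-2.5,0],[0,0,-0.0001,-5,0]]]'

```text
clock: 9.52
eef_pos: [0.5235, -0.1046, 0.0718]
tool_rot: [-0.049, 0.999, -0.0, 0.001]
ft_force: [2.9, 1.0, 5.1]
grip_width: 0.0346
grasp_force: 64.3
```

```bash
python3 st.py
```

```text
t 9.53 pos [ 0.5235 -0.1046  0.0718] yaw 185.61 j6 -16.9 F [2.9 1.  5.1] T [ 0.34  -0.44  -0.003] tau6 -0.254 w 0.0346 g 64.28151539177634
```

move_arm --moves '[[[0,0,-0.0001,-2.5,0],[0,0,-0.0001,-5,0]]]'

```text
clock: 9.78
eef_pos: [0.5235, -0.1047, 0.0717]
tool_rot: [-0.005, 1.0, -0.0, 0.001]
ft_force: [2.7, 1.2, 5.4]
grip_width: 0.0346
grasp_force: 64.3
```

```bash
python3 st.py
```

```text
t 9.78 pos [ 0.5235 -0.1047  0.0717] yaw 180.6 j6 -11.9 F [2.7 1.2 5.4] T [ 0.213 -0.426  0.072] tau6 -0.253 w 0.0346 g 64.26966414379422
```

move_arm --moves '[[[0,0,-0.0001,-2.5,0],[0,0,-0.0001,-5,0]]]'

```text
clock: 10.02
eef_pos: [0.5235, -0.1047, 0.0716]
tool_rot: [0.038, 0.999, -0.0, 0.001]
ft_force: [2.4, 0.2, 5.5]
grip_width: 0.0347
grasp_force: 64.3
```

```bash
python3 st.py
```

```text
t 10.03 pos [ 0.5235 -0.1047  0.0716] yaw 175.61 j6 -6.9 F [2.4 0.2 5.5] T [ 0.289 -0.441  0.014] tau6 -0.253 w 0.0347 g 64.25979401625227
```

move_arm --moves '[[[0,0,-0.0001,-2.5,0],[0,0,-0.0001,-5,0]]]'

```text
clock: 10.28
eef_pos: [0.5235, -0.1048, 0.0715]
tool_rot: [0.082, 0.997, -0.0, 0.001]
ft_force: [1.1, 1.7, 5.5]
grip_width: 0.0348
grasp_force: 64.3
```

```bash
python3 st.py
```

```text
t 10.28 pos [ 0.5235 -0.1048  0.0715] yaw 170.6 j6 -1.9 F [1.1 1.7 5.5] T [ 0.265 -0.514  0.074] tau6 -0.253 w 0.0348 g 64.2514963564463
```

move_arm --moves '[[[0,0,-0.0001,-2.5,0],[0,0,-0.0001,-5,0]]]'

```text
clock: 10.52
eef_pos: [0.5235, -0.1048, 0.0714]
tool_rot: [0.125, 0.992, -0.0, 0.001]
ft_force: [1.0, 1.2, 5.0]
grip_width: 0.0341
grasp_force: 64.2
```

```bash
python3 st.py
```

```text
t 10.53 pos [ 0.5235 -0.1048  0.0714] yaw 165.6 j6 3.1 F [1.  1.2 5. ] T [ 0.26  -0.463  0.014] tau6 -0.253 w 0.0341 g 64.24561213119887
```

move_arm --moves '[[[0,0,-0.0001,-2.5,0],[0,0,-0.0001,-5,0]]]'

```text
clock: 10.78
eef_pos: [0.5235, -0.1049, 0.0713]
tool_rot: [0.169, 0.986, -0.0, 0.001]
ft_force: [2.3, 0.8, 4.2]
grip_width: 0.0342
grasp_force: 64.2
```

```bash
python3 st.py
```

```text
t 10.78 pos [ 0.5235 -0.1049  0.0713] yaw 160.6 j6 8.1 F [2.3 0.8 4.2] T [ 0.256 -0.479  0.044] tau6 -0.253 w 0.0342 g 64.23915117688011
```

move_arm --moves '[[[0,0,-0.0001,-2.5,0],[0,0,-0.0001,-5,0]]]'

```text
clock: 11.02
eef_pos: [0.5235, -0.1049, 0.0712]
tool_rot: [0.211, 0.977, 0.0, 0.001]
ft_force: [1.9, 0.2, 4.6]
grip_width: 0.0344
grasp_force: 64.2
```

```bash
python3 st.py
```

```text
t 11.03 pos [ 0.5235 -0.1049  0.0712] yaw 155.6 j6 13.1 F [1.9 0.2 4.6] T [ 0.148 -0.473  0.023] tau6 -0.253 w 0.0344 g 64.23561688803602
```

move_arm --moves '[[[0,0,-0.0001,-2.5,0],[0,0,-0.0001,-5,0]]]'

```text
clock: 11.28
eef_pos: [0.5235, -0.1049, 0.0711]
tool_rot: [0.254, 0.967, 0.0, 0.001]
ft_force: [1.6, 0.3, 5.0]
grip_width: 0.0342
grasp_force: 64.2
```

```bash
python3 st.py
```

```text
t 11.28 pos [ 0.5235 -0.1049  0.0711] yaw 150.59 j6 18.1 F [1.6 0.3 5. ] T [ 0.212 -0.428  0.024] tau6 -0.253 w 0.0342 g 64.23050630721264
```

move_arm --moves '[[[0,0,-0.0001,-2.5,0],[0,0,-0.0001,-5,0]]]'

```text
clock: 11.52
eef_pos: [0.5235, -0.1049, 0.0709]
tool_rot: [0.296, 0.955, 0.0, 0.001]
ft_force: [1.5, 0.2, 5.3]
grip_width: 0.035
grasp_force: 64.2
```

```bash
python3 st.py
```

```text
t 11.53 pos [ 0.5235 -0.1049  0.0709] yaw 145.59 j6 23.1 F [1.5 0.2 5.3] T [ 0.16  -0.439  0.046] tau6 -0.253 w 0.035 g 64.22743309987709
```

move_arm --moves '[[[0,0,-0.0001,-2.5,0],[0,0,-0.0001,-5,0]]]'

```text
clock: 11.78
eef_pos: [0.5234, -0.105, 0.0708]
tool_rot: [0.337, 0.941, 0.0, 0.001]
ft_force: [2.3, 1.3, 4.4]
grip_width: 0.0348
grasp_force: 64.2
```

```bash
python3 st.py
```

```text
t 11.78 pos [ 0.5234 -0.105   0.0708] yaw 140.59 j6 28.1 F [2.3 1.3 4.4] T [ 0.111 -0.367  0.019] tau6 -0.253 w 0.0348 g 64.22420756542124
```

move_arm --moves '[[[0,0,-0.0001,-2.5,0],[0,0,-0.0001,-5,0]]]'

```text
clock: 12.02
eef_pos: [0.5234, -0.105, 0.0707]
tool_rot: [0.378, 0.926, 0.0, 0.001]
ft_force: [2.7, 0.4, 4.3]
grip_width: 0.0344
grasp_force: 64.2
```

```bash
python3 st.py
```

```text
t 12.03 pos [ 0.5234 -0.105   0.0707] yaw 135.59 j6 33.1 F [2.7 0.4 4.3] T [ 0.078 -0.406  0.047] tau6 -0.253 w 0.0344 g 64.22175062354654
```

move_arm --moves '[[[0,0,-0.0001,-2.5,0],[0,0,-0.0001,-5,0]]]'

```text
clock: 12.28
eef_pos: [0.5234, -0.1051, 0.0706]
tool_rot: [0.418, 0.908, 0.0, 0.001]
ft_force: [1.8, 1.0, 4.6]
grip_width: 0.0346
grasp_force: 64.2
```

```bash
python3 st.py
```

```text
t 12.28 pos [ 0.5234 -0.1051  0.0706] yaw 130.59 j6 38.1 F [1.8 1.  4.6] T [ 0.107 -0.444  0.037] tau6 -0.253 w 0.0346 g 64.21997084864415
```

move_arm --moves '[[[0,0,-0.0001,-2.5,0],[0,0,-0.0001,-5,0]]]'

```text
clock: 12.52
eef_pos: [0.5234, -0.1051, 0.0705]
tool_rot: [0.457, 0.889, 0.0, 0.001]
ft_force: [1.7, -0.6, 4.7]
grip_width: 0.0344
grasp_force: 64.2
```

```bash
python3 st.py
```

```text
t 12.53 pos [ 0.5234 -0.1051  0.0705] yaw 125.59 j6 43.1 F [ 1.7 -0.6  4.7] T [ 0.023 -0.345  0.009] tau6 -0.253 w 0.0344 g 64.21877186105121
```

move_arm --moves '[[[0,0,-0.0001,-2.5,0],[0,0,-0.0001,-5,0]]]'

```text
clock: 12.78
eef_pos: [0.5234, -0.1051, 0.0704]
tool_rot: [0.496, 0.869, 0.0, 0.001]
ft_force: [0.7, -0.8, 5.0]
grip_width: 0.0343
grasp_force: 64.2
```

```bash
python3 st.py
```

```text
t 12.78 pos [ 0.5234 -0.1051  0.0704] yaw 120.59 j6 48.1 F [ 0.7 -0.8  5. ] T [ 0.04  -0.387 -0.01 ] tau6 -0.253 w 0.0343 g 64.21810149040539
```

move_arm --moves '[[[0,0,-0.0001,-2.5,0],[0,0,-0.0001,-5,0]]]'

```text
clock: 13.02
eef_pos: [0.5233, -0.1051, 0.0703]
tool_rot: [0.533, 0.846, 0.0, 0.001]
ft_force: [1.4, -0.4, 5.6]
grip_width: 0.0349
grasp_force: 64.2
```

```bash
python3 st.py
```

```text
t 13.03 pos [ 0.5233 -0.1051  0.0703] yaw 115.59 j6 53.1 F [ 1.4 -0.4  5.6] T [ 0.052 -0.319  0.049] tau6 -0.253 w 0.0349 g 64.21643667679746
```

move_arm --moves '[[[0,0,-0.0001,-2.5,0],[0,0,-0.0001,-5,0]]]'

```text
clock: 13.28
eef_pos: [0.5233, -0.1051, 0.0702]
tool_rot: [0.569, 0.822, 0.0, 0.001]
ft_force: [2.0, -0.4, 4.3]
grip_width: 0.0345
grasp_force: 64.2
```

```bash
python3 st.py
```

```text
t 13.28 pos [ 0.5233 -0.1051  0.0702] yaw 110.59 j6 58.1 F [ 2.  -0.4  4.3] T [ 0.008 -0.356  0.033] tau6 -0.253 w 0.0345 g 64.21622958267108
```

move_arm --moves '[[[0,0,-0.0001,-2.5,0],[0,0,-0.0001,-5,0]]]'

```text
clock: 13.52
eef_pos: [0.5232, -0.1052, 0.0701]
tool_rot: [0.605, 0.796, 0.0, 0.001]
ft_force: [2.0, -0.3, 4.5]
grip_width: 0.0346
grasp_force: 64.2
```

```bash
python3 st.py
```

```text
t 13.53 pos [ 0.5232 -0.1052  0.0701] yaw 105.58 j6 63.1 F [ 2.  -0.3  4.5] T [ 0.002 -0.347  0.008] tau6 -0.253 w 0.0346 g 64.21528990147635
```

move_arm --moves '[[[0,0,-0.0001,-2.5,0],[0,0,-0.0001,-5,0]]]'

```text
clock: 13.78
eef_pos: [0.5232, -0.1052, 0.0699]
tool_rot: [0.639, 0.769, 0.0, 0.001]
ft_force: [0.7, -0.0, 4.1]
grip_width: 0.0346
grasp_force: 64.2
```

```bash
python3 st.py
```

```text
t 13.78 pos [ 0.5232 -0.1052  0.0699] yaw 100.59 j6 68.1 F [ 0.7 -0.   4.1] T [-0.017 -0.328  0.032] tau6 -0.253 w 0.0346 g 64.21504308760632
```

move_arm --moves '[[[0,0,-0.0001,-2.5,0],[0,0,-0.0001,-5,0]]]'

```text
clock: 14.02
eef_pos: [0.5231, -0.1052, 0.0698]
tool_rot: [0.672, 0.741, 0.0, 0.001]
ft_force: [1.3, 0.2, 4.2]
grip_width: 0.0345
grasp_force: 64.2
```

```bash
python3 st.py
```

```text
t 14.03 pos [ 0.5231 -0.1052  0.0698] yaw 95.58 j6 73.1 F [1.3 0.2 4.2] T [-0.044 -0.336  0.018] tau6 -0.253 w 0.0345 g 64.21531867934391
```

move_arm --moves '[[[0,0,-0.0001,-2.5,0],[0,0,-0.0001,-5,0]]]'

```text
clock: 14.28
eef_pos: [0.5231, -0.1052, 0.0697]
tool_rot: [0.704, 0.711, 0.0, 0.001]
ft_force: [0.1, 0.4, 4.6]
grip_width: 0.0343
grasp_force: 64.2
```

```bash
python3 st.py
```

```text
t 14.28 pos [ 0.5231 -0.1052  0.0697] yaw 90.58 j6 78.1 F [0.1 0.4 4.6] T [-0.051 -0.264  0.048] tau6 -0.253 w 0.0343 g 64.21507446211763
```

move_arm --moves '[[[0,0,-0.0001,-2.5,0],[0,0,-0.0001,-5,0]]]'

```text
clock: 14.52
eef_pos: [0.5231, -0.1052, 0.0696]
tool_rot: [0.734, 0.679, 0.0, 0.001]
ft_force: [2.5, 0.1, 4.7]
grip_width: 0.0345
grasp_force: 64.2
```

```bash
python3 st.py
```

```text
t 14.53 pos [ 0.5231 -0.1052  0.0696] yaw 85.58 j6 83.1 F [2.5 0.1 4.7] T [-0.    -0.267  0.022] tau6 -0.253 w 0.0345 g 64.21557814115658
```

move_arm --moves '[[[0,0,-0.0001,-2.5,0],[0,0,-0.0001,-5,0]]]'

```text
clock: 14.78
eef_pos: [0.523, -0.1052, 0.0695]
tool_rot: [0.763, 0.647, 0.0, 0.001]
ft_force: [1.4, -0.7, 5.0]
grip_width: 0.0347
grasp_force: 64.2
```

```bash
python3 st.py
```

```text
t 14.78 pos [ 0.523  -0.1052  0.0695] yaw 80.58 j6 88.1 F [ 1.4 -0.7  5. ] T [-0.019 -0.33   0.059] tau6 -0.253 w 0.0347 g 64.21661050000694
```

move_arm --moves '[[[0,0,-0.0001,-2.5,0],[0,0,-0.0001,-5,0]]]'

```text
clock: 15.02
eef_pos: [0.523, -0.1052, 0.0694]
tool_rot: [0.79, 0.613, 0.0, 0.001]
ft_force: [1.1, 1.1, 4.6]
grip_width: 0.0346
grasp_force: 64.2
```

```bash
python3 st.py
```

```text
t 15.03 pos [ 0.523  -0.1052  0.0694] yaw 75.58 j6 93.1 F [1.1 1.1 4.6] T [ 0.012 -0.223 -0.036] tau6 -0.247 w 0.0346 g 64.23364374961238
```

move_arm --moves '[[[0,0,0,-1.5,0],[0,0,-0.0001,-3,0]]]'

```text
clock: 15.28
eef_pos: [0.5229, -0.1052, 0.0693]
tool_rot: [0.806, 0.592, 0.0, 0.001]
ft_force: [1.0, -1.2, 6.3]
grip_width: 0.0346
grasp_force: 64.5
```

```bash
python3 st.py
```

```text
t 15.28 pos [ 0.5229 -0.1052  0.0693] yaw 72.61 j6 96.0 F [ 1.  -1.2  6.3] T [-0.069 -0.28   0.342] tau6 0.192 w 0.0346 g 64.46597819100134
```

move_arm --moves '[[[0,0,0,-0.7,0],[0,0,0,-1.5,0]]]'

```text
clock: 15.52
eef_pos: [0.5229, -0.1052, 0.0694]
tool_rot: [0.813, 0.582, 0.0, 0.001]
ft_force: [1.0, -0.1, 6.2]
grip_width: 0.0343
grasp_force: 64.5
```

```bash
python3 st.py; cat > st2.py <<'E'
from workcell import monitor,vision
import numpy as np
T=[]
for i in range(6):
    o=monitor.get_obs(); T.append(o["ft_torque"][2]); vision.camera("top")
print(np.round(T,3),np.mean(T[1:]))
E
python3 st2.py; python3 st.py
```

```text
t 15.53 pos [ 0.5229 -0.1052  0.0694] yaw 71.17 j6 97.5 F [ 1.  -0.1  6.2] T [-0.077 -0.16   0.475] tau6 0.416 w 0.0343 g 64.51661572325975
[0.475 0.446 0.514 0.529 0.495 0.45 ] 0.48694834818846566
t 15.82 pos [ 0.523  -0.1052  0.0694] yaw 71.2 j6 97.5 F [ 0.6 -1.   6.7] T [-0.168 -0.164  0.477] tau6 0.475 w 0.0348 g 64.51080899918452
```

move_arm --moves '[[[0,0,0,-0.7,0],[0,0,0,-1.3,0]]]'

```text
clock: 16.08
eef_pos: [0.5229, -0.1051, 0.0695]
tool_rot: [0.82, 0.573, 0.0, 0.001]
ft_force: [0.5, 0.2, 7.3]
grip_width: 0.0347
grasp_force: 64.6
```

```bash
python3 st2.py; python3 st.py
```

```text
[0.618 0.614 0.661 0.656 0.618 0.627] 0.6353072054713997
t 16.38 pos [ 0.523  -0.1051  0.0695] yaw 69.93 j6 98.7 F [0.8 0.4 7.3] T [-0.128 -0.111  0.552] tau6 0.626 w 0.0347 g 64.58414762048051
```

move_arm --moves '[[[0,0,0,0,100],[0,0,0,0,100],[0,0,0,0,100],[0,0,0,0,100],[0,0,0,0,100]]]'

```text
clock: 17.0
eef_pos: [0.5222, -0.1046, 0.0687]
tool_rot: [0.82, 0.572, -0.0, -0.0]
ft_force: [0.7, -0.3, 0.3]
grip_width: 0.0851
grasp_force: 0.0
```

```bash
python3 st.py
```

```text
t 17.0 pos [ 0.5222 -0.1046  0.0687] yaw 69.76 j6 98.9 F [ 0.7 -0.3  0.3] T [ 0.011 -0.007 -0.038] tau6 -0.001 w 0.0851 g 0.0
```

move_arm --moves '[[[0,0,0.02,0,100],[0,0,0.06,0,100],[0,0,0.08,0,100],[0,0,0.08,0,100],[0,0,0.08,0,100]]]'

```text
clock: 17.62
eef_pos: [0.5216, -0.1045, 0.1478]
tool_rot: [0.82, 0.572, -0.001, -0.001]
ft_force: [-0.5, -0.3, -0.2]
grip_width: 0.0856
grasp_force: 0.0
```

```bash
python3 st.py; python3 - <<'E'
from h import *
from workcell import vision,monitor
o=monitor.get_obs(); w=vision.camera("wrist"); wp=wristpose(o,w)
c=proj(w,[.5229,-.1047,.088],**wp).astype(int); x0,y0=c-60; print(x0,y0)
cv2.imwrite("pics/w5.png",cv2.resize(w["color"][y0:y0+120,x0:x0+120],(600,600),interpolation=cv2.INTER_CUBIC)[:,:,::-1])
E
```

```text
t 17.62 pos [ 0.5216 -0.1045  0.1478] yaw 69.75 j6 98.9 F [-0.5 -0.3 -0.2] T [ 0.024 -0.005  0.063] tau6 -0.0 w 0.0856 g 0.0
265 158
```

View pics/w5.png

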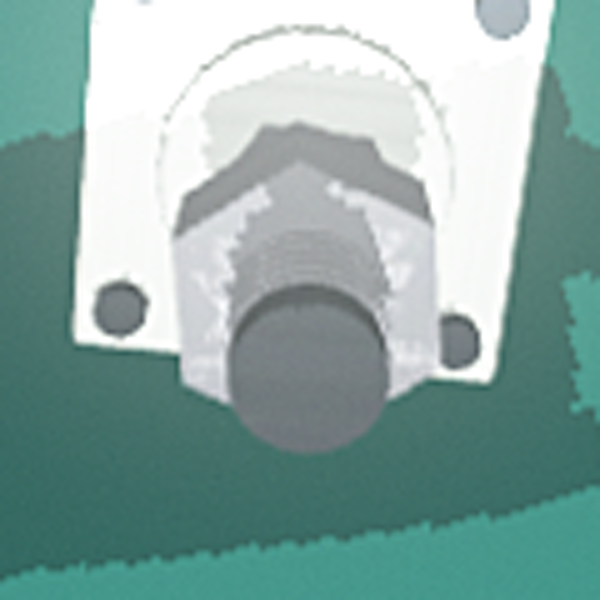

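The nut's corners at (300,163), (178,238) and (435,225) show it stayed where the hand left it, now lower on the spindle. The hand is clear, so I'm handing in the job.

```bash
python3 -c "
from workcell import job
print(job.job_done())"
```

```text
the job is handed in; nothing more can be done
None
```

I ran the upper nut down about 259° and tightened it against the lower nut to about 0.6 N m, then let go and handed the job in at about 18 s. That torque is inside the 0.5–0.65 N m window; I did not measure the lower nut's corner separately, and the hand-in gave no verdict.

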